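# Hold the tube magazine's follower back for loading

### The arm

A 7-joint arm with a two-finger parallel gripper is mounted at the origin on a cart in front of the work surface, level with it; the furniture and walls round the work are solid. World frame = base frame: x ahead of the robot, y to its left, z up, the work surface at z = 0. Lengths are in m, angles in rad, forces in N, time in s.
With the tool pointing down it reaches from about 0.425 to 0.925 m from the base axis. Payload 6.8 kg.
Tool frame: the origin (TCP) lies midway between the tips of the shut fingers; the grasp point (between the pads) lies 19 mm behind it; z points along the fingers, y is the line along which they close (so a half turn about z gives the same grasp; the last joint's range is limited). The gripper opens to 85 mm and grips with 20 to 120 N. Pads are 22 mm wide; open, the fingers measure 114 mm over their backs; the gripper's body (76 mm by 85 mm) begins 54 mm behind the grasp point. The pads swing forward as they close: fully open they stand 13 mm farther back than shut.
Start: joints at [1.193, 0.477, 0.022, 1.555, -0.011, 1.109, -0.083], TCP at [0.18, -0.651, 0.231] pointing down, gripper open.
Joint ranges: [-2.96, 2.96], [-0.34, 2.1], [-1.41, 1.46], [0.24, 2.44], [-1.37, 4.51], [0.17, 1.92], [-2.96, 2.96]. Speed limits (rad/s): [2.39, 2.39, 3.14, 3.14, 3.14, 3.14, 3.14].

### API

Orientations are given as a rotation vector (axis times angle).
In Python, from bench import status, vision, r gives the robot as it stands. The module is installed in compiled form; this text tells all that it offers.
- The arm moves only by the shell command python3 -m handwheel 'ROWS' [OPENING] [FORCE]. ROWS is JSON, a list of rows, each an object with "dp": the shift along the tool's x, y, z in m, a list of three; "delta_rot": the turn, a rotation vector about the tool's x, y, z in rad, a list of three. In form: [{"dp": [x, y, z], "delta_rot": [rx, ry, rz]}, ...]. A call has 1 to 12 rows; each row is the pose to reach, as a shift and turn from the pose commanded when the call began, along the tool's axes at that moment; what a row does not reach only later rows make up. A row lasts 1/8 s, in which the tool goes at most 62.5 mm and 10.7 degrees, less where a joint would pass 70% of its speed; a pose out of reach is approached as far as the arm can. A call with a gripper value outside its range is refused whole. OPENING is the opening, from 0 (shut) to 1 (fully open), set as the call begins (- or left out, the last holds). The fingers move at their own pace and stop on an object; FORCE is the grip in N (left out, the last holds). Time passes only in rows, so rows that repeat a pose let the fingers close. It gives the time, the measured TCP pose, the force, the opening and the grip force at its end, in the units of the state.
- status.get_obs(): the state, without advancing time (a new reading comes with each control period).
- vision.grab_frame(name): name is "side" or "top" or "wrist"; returns a dict with "img" (384x512x3 uint8, blue, green, red), "fovy" (degrees; the focal length in pixels is half the picture's height over the tangent of half this angle, whatever the lens; pixels are square), "cx", "cy" (the principal point, pixels), "world_from_camera" (4x4, takes a point from camera to world coordinates). Camera axes: x right, y up, looking along -z (the intrinsics and any distortion apply to the point x, -y, -z); pixel columns grow to the right and rows downward; lengths in m; the calibration is good to about 2 mm. A picture is of the moment at which its call begins. There is no depth.
- r.hand_in(): hands the job in; it is judged then, once.
The state is a dict: "clock": time; "joints": joint angles; "qvel": joint speeds; "tau": joint torques, N m; "tcp_pos": TCP position; "orientation": TCP orientation; "contact_force": force on the tool from outside, world axes, zero at the start; "moment": the same for the moment, N m; "grip_width": finger opening in m; "gripper_force": force on a finger pad.
Only numpy, scipy, OpenCV 4.12 (cv2) and the standard library are available. Lean on these libraries where they do the work, as an engineer would, in place of code of your own. Each camera call takes 0.05 s, during which the arm holds its last target. There are 200 camera calls.

### The job

The labeller's empty tube magazine arrived with its spring-driven follower pinned shut by the transport lock: turn the lock knob a quarter turn counter-clockwise until the follower is free. Then draw the follower smoothly back by its upright handle, against the spring and without letting it snap home, until its pointer stands in the notch of the rider on the scale, and finish there still holding the handle, so that a colleague can lay the tubes in; leave the rider and everything else on the table as it is.

Things in the scene. Friction and masses are not known exactly. Their poses are not given: they have to be found in the camera images.
- magazine: aluminium tube magazine, an open channel 186 wide (x) x 336 long (y) x 34 mm high, fixed to the table; origin on the table under the channel's centre. y runs along the channel: outlet at the +y end, the follower is pulled towards -y. x points across to the guide rail and lock (x = +78 mm); the scale flange is at x = -69 mm, its top 34 mm above the table
- follower: sliding follower: white pusher bar across the channel with an upright black plate grip on its middle. Origin on the table plane under the grip's centre, axes parallel to the magazine's. Home is magazine y = +135 mm; it slides only along y, at most 200 mm towards -y. A spring drives it home: 5 N at home, 30 N/m more on the way. While the lock pin is in, it moves only about 1 mm
- handle_grip (a point): centre of the follower's upright ribbed grip, 76 mm above the table; the grip is a plate 46 mm wide (magazine x), 14 mm thick (magazine y), 46 mm high, from 50 to 96 mm above the table. Pinch it from above with the fingers closing along the magazine's y; it moves with the follower
- lock_knob (a joint): angle of the transport lock knob, rad: 0 to 0.1 = locked, its bar along the magazine's y; grows counter-clockwise seen from above to the stop at 1.5. Turning lifts a pin out of the follower's carriage, 8 mm per rad; the carriage is clear from about 1.0 rad. The knob stays where it is left (friction 0.05 N m)
- knob_grip (a point): on the knob's vertical axis, 86 mm above the table; the knob is a black bar 44 long x 14 wide x 22 mm high, from 72 to 94 mm above the table, on a bracket 58 mm high at magazine x = +78, y = +135 mm. The point turns with the knob: its y is along the bar, its x across it (closing line)
- rider (a joint): place of the rider on the scale flange, m: 0 = notch 80 mm from the pointer's home, growing towards the magazine's -y to 0.08 (notch 160 mm from the pointer's home). Clipped on with friction; not to be moved
- rider_notch (a point): mouth of the 8 mm wide notch in the rider, a dark clip 26 mm long on the outer edge of the scale flange, 41 mm high over the table; the point is 35.5 mm above the table, axes parallel to the magazine's
- pointer_tip (a point): tip of the follower's thin dark steel pointer (2.5 mm wide), 35.5 mm above the table at magazine x = -72 mm, moving with the follower (same magazine y as the handle's centre); axes parallel to the magazine's
- sanitiser: white pump bottle with red top, 61 x 73 x 181 mm, standing to the right of the magazine; origin under its centre; bystander
- dropper: small amber dropper bottle with black bulb, 33 mm diameter x 102 mm, standing to the left of the magazine; origin under its centre; bystander
- cap_box: small open white box of spare caps, 85 x 108 x 40 mm, behind the magazine; origin under its centre; bystander

How it is judged:
By the outcome, as a careful person would: the job done as asked, in the order asked, and still so for the second after the job is handed in, while the arm keeps its last pose, push and grip.
It also fails if it takes over 51 s, if anything falls off the work surface, if the arm or the gripper's body presses on something with over 40 N, if the wrist force passes 120 N, or if a joint passes its speed limit or range.

## Working session

There is one attempt and no reset: what is moved stays moved. The work goes in short steps, Python scripts to look and compute and a shell command to move; the robot and the scene stay as the last step left them, time stands still between calls to the robot, and variables do not carry over. Pictures are saved under pics/ and viewed, at most 10 in all, crops included, and the job is handed in when it is done.

```bash
mkdir -p pics; python3 - <<'E'
from bench import status, vision
import cv2,pickle
d={}
for n in("top","side"):
    f=vision.grab_frame(n);d[n]=f;cv2.imwrite(f"pics/{n}0.png",cv2.resize(f["img"],(800,600),interpolation=cv2.INTER_CUBIC))
    print(n,f["fovy"],f["cx"],f["cy"],f["world_from_camera"].round(4).tolist(),[k for k in f])
pickle.dump(d,open("f0.pkl","wb"))
print(status.get_obs())
E
```

```text
top 52.378241482984926 257.0256048059528 189.24163272309585 [[-0.0176, 0.9902, -0.1386, 0.3639], [-0.9998, -0.0193, -0.0111, -0.088], [-0.0137, 0.1384, 0.9903, 1.3655], [0.0, 0.0, 0.0, 1.0]] ['img', 'fovy', 'cx', 'cy', 'world_from_camera']
side 47.03184078393059 243.63036295203685 190.34499967773434 [[-0.8109, 0.2344, -0.5362, -0.1924], [-0.5852, -0.3373, 0.7374, 0.9841], [-0.0081, 0.9117, 0.4107, 0.6714], [0.0, 0.0, 0.0, 1.0]] ['img', 'fovy', 'cx', 'cy', 'world_from_camera']
{'clock': 0.1, 'joints': array([ 1.19291768,  0.47772794,  0.02238167,  1.55632703, -0.01150954,
        1.1093014 , -0.08312186]), 'qvel': array([-0.00153231, -0.00129625,  0.00026867, -0.00356236,  0.00175255,
       -0.00046864, -0.00104223]), 'tau': array([ 3.69605783e-03, -5.97764146e+01,  1.61269795e+00, -2.81956708e+01,
        1.27176617e-02,  4.99834932e-03,  3.99599841e-06]), 'tcp_pos': array([ 0.17973035, -0.65009078,  0.23042744]), 'orientation': array([-3.11148019e+00, -4.22205515e-01,  5.43681153e-04]), 'contact_force': array([ 0.04265867, -0.05601132,  0.42258808]), 'moment': array([ 0.04450702, -0.01391067,  0.02837862]), 'gripper_force': 0.0, 'grip_width': 0.08538842929274783}
```

View pics/top0.png

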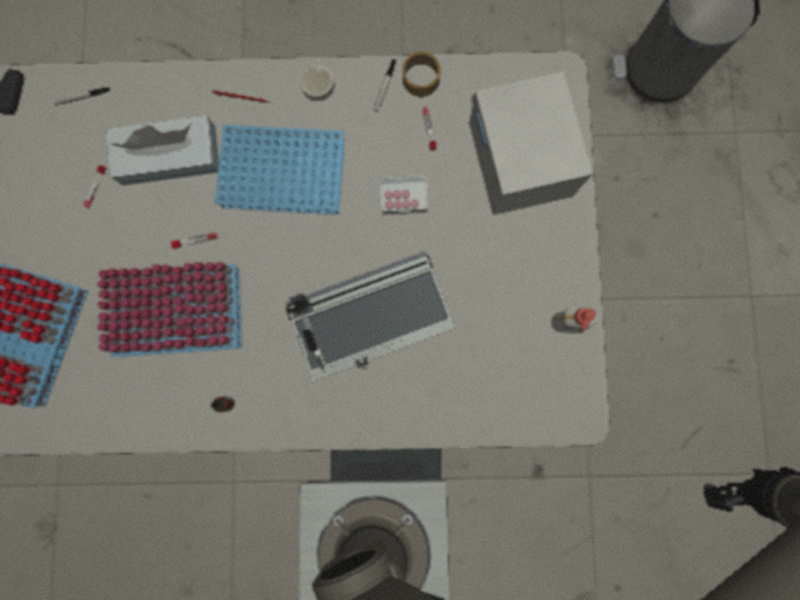

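View pics/side0.png

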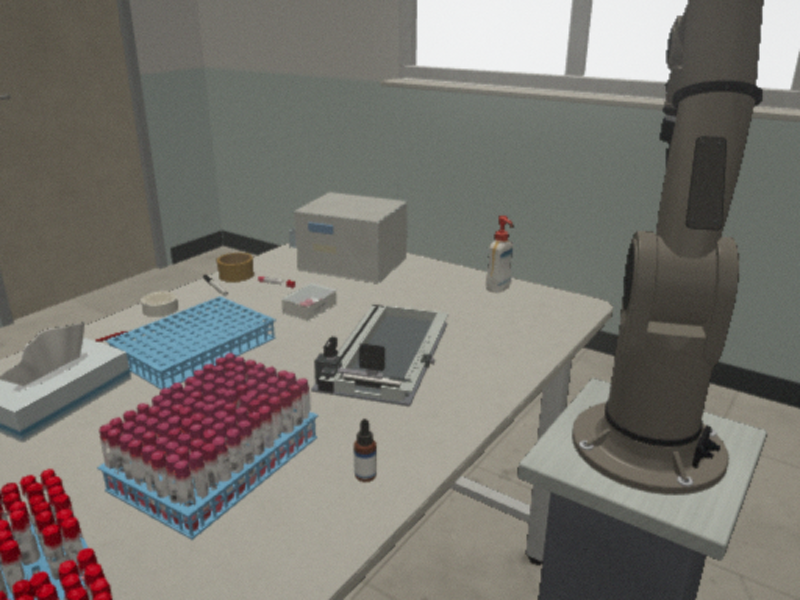

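```bash
python3 - <<'E'
import cv2,pickle
d=pickle.load(open("f0.pkl","rb"))
a=d["top"]["img"][155:250,175:300];b=d["side"]["img"][185:265,190:295]
cv2.imwrite("pics/t1.png",cv2.resize(a,None,fx=6,fy=6,interpolation=cv2.INTER_CUBIC))
cv2.imwrite("pics/s1.png",cv2.resize(b,None,fx=7,fy=7,interpolation=cv2.INTER_CUBIC))
E
```

```text
(no output)
```

View pics/t1.png

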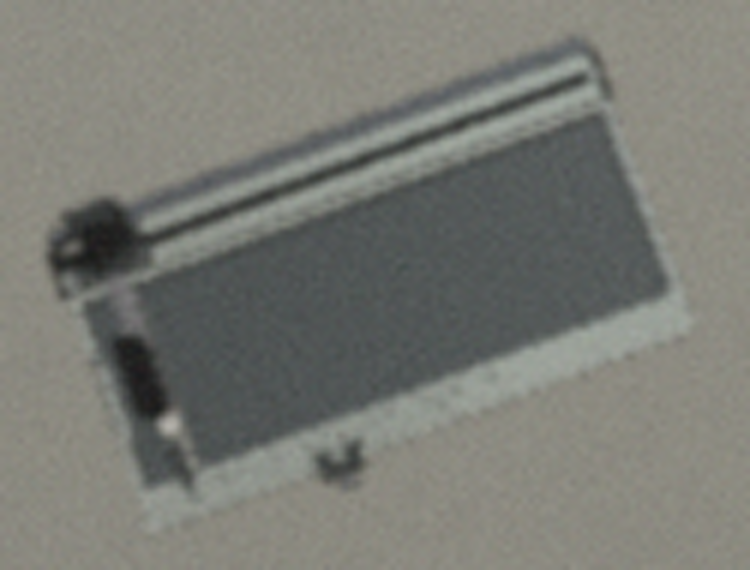

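View pics/s1.png

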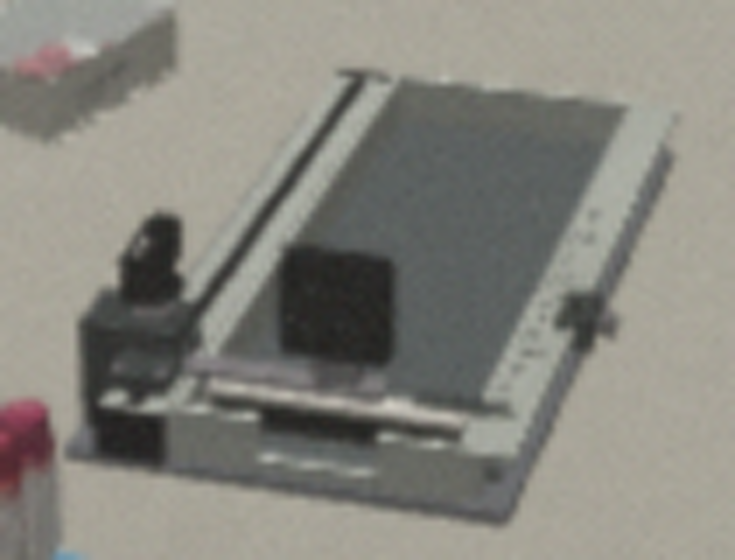

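```bash
cat > h.py <<'E'
import numpy as np,cv2
def project(f,P):
    W=np.array(f["world_from_camera"]);p=(np.atleast_2d(P)-W[:3,3])@W[:3,:3]
    F=192/np.tan(np.radians(f["fovy"])/2)
    return np.c_[f["cx"]+F*p[:,0]/-p[:,2], f["cy"]+F*-p[:,1]/-p[:,2]]
def ray_z(f,uv,z):
    W=np.array(f["world_from_camera"]);F=192/np.tan(np.radians(f["fovy"])/2)
    d=W[:3,:3]@np.array([(uv[0]-f["cx"])/F,-(uv[1]-f["cy"])/F,-1]);o=W[:3,3]
    return o+d*(z-o[2])/d[2]
def mag2w(q,P):
    P=np.atleast_2d(P);c,s=np.cos(q[2]),np.sin(q[2])
    return np.c_[q[0]+c*P[:,0]-s*P[:,1],q[1]+s*P[:,0]+c*P[:,1],P[:,2]]
E
python3 - <<'E'
from h import *
import pickle
from scipy.optimize import least_squares
d=pickle.load(open("f0.pkl","rb"))
T=[((150,528),(-93,168,34)),((690,325),(-93,-168,34)),((193,490),(-72,135,35.5)),((142,375),(0,135,90)),((105,235),(78,135,90))]
S=[((282,250),(23,142,96)),((395,256),(-23,142,96)),((522,455),(-93,168,34)),((677,115),(-93,-168,34)),((508,408),(-72,135,35.5))]
tu=np.array([t[0] for t in T])/6+[175,155];su=np.array([t[0] for t in S])/7+[190,185]
tp=np.array([t[1] for t in T])/1e3;sp=np.array([t[1] for t in S])/1e3
def res(q,w=(1,1)):
    return np.r_[w[0]*(project(d["top"],mag2w(q,tp))-tu).ravel(),w[1]*(project(d["side"],mag2w(q,sp))-su).ravel()]
for w in((1,1),(1,0),(0,1)):
    s=least_squares(res,[.6,0,.35],args=(w,),loss="soft_l1");print(w,s.x.round(4),s.fun.reshape(-1,2).round(1).tolist())
    q=s.x;qi=lambda p:np.array([[np.cos(q[2]),np.sin(q[2])],[-np.sin(q[2]),np.cos(q[2])]])@(p[:2]-q[:2])
    print("rider",qi(ray_z(d["top"],np.array((340,452))/6+[175,155],.041)),qi(ray_z(d["side"],np.array((588,305))/7+[190,185],.041)))
    print("knob,grip",mag2w(q,[[.078,.135,.086],[0,.135,.076]]).round(4).tolist())
E
```

```text
(1, 1) [ 0.5053 -0.0022  0.3677] [[0.6, 3.6], [2.3, 0.1], [0.3, 0.4], [-1.5, -1.2], [-3.7, 0.2], [-2.0, -0.4], [-2.0, 0.7], [2.6, -0.1], [1.1, -3.1], [-0.3, -1.0]]
rider [-0.08205229  0.05010741] [-0.09040912  0.06036797]
knob,grip [[0.5296, 0.1518, 0.086], [0.4568, 0.1238, 0.076]]
(1, 0) [ 0.5061 -0.0035  0.3588] [[0.6, 3.1], [2.6, 0.4], [0.3, -0.1], [-1.2, -1.8], [-3.2, -0.4], [-0.0, -0.0], [-0.0, 0.0], [0.0, -0.0], [0.0, -0.0], [-0.0, -0.0]]
rider [-0.08272676  0.05082499] [-0.091175    0.06101042]
knob,grip [[0.5317, 0.1503, 0.086], [0.4587, 0.1229, 0.076]]
(0, 1) [ 5.043e-01 -3.000e-04  3.813e-01] [[0.0, 0.0], [0.0, -0.0], [0.0, 0.0], [-0.0, -0.0], [-0.0, 0.0], [-1.5, 0.1], [-1.4, 1.1], [3.5, 0.2], [0.5, -3.1], [0.3, -0.7]]
rider [-0.08108279  0.04901127] [-0.08929893  0.05938483]
knob,grip [[0.5264, 0.1541, 0.086], [0.454, 0.125, 0.076]]
```

```bash
python3 - <<'E'
from h import *
import pickle
from scipy.optimize import least_squares
d=pickle.load(open("f0.pkl","rb"))
tu=np.array([(150,528),(690,325),(193,490),(142,375),(105,235)])/6+[175,155]
su=np.array([(282,250),(395,256),(522,455),(677,115),(508,408)])/7+[190,185]
def res(v,w=(1,1)):
    q=v[:3];fx,L=v[3:5]
    tp=np.array([(fx,L,.034),(fx,-L,.034),(-.072,.135,.0355),(0,.135,.090),(.078,.135,.09)])
    sp=np.array([(.023,.142,.096),(-.023,.142,.096),(fx,L,.034),(fx,-L,.034),(-.072,.135,.0355)])
    return np.r_[w[0]*(project(d["top"],mag2w(q,tp))-tu).ravel(),w[1]*(project(d["side"],mag2w(q,sp))-su).ravel()]
for w in((1,1),(1,0),(0,1)):
    s=least_squares(res,[.6,0,.35,-.08,.168],args=(w,),loss="soft_l1");print(w,s.x.round(4),s.fun.reshape(-1,2).round(1).tolist())
    q=s.x;qi=lambda p:np.array([[np.cos(q[2]),np.sin(q[2])],[-np.sin(q[2]),np.cos(q[2])]])@(p[:2]-q[:2])
    print("rider",qi(ray_z(d["top"],np.array((340,452))/6+[175,155],.041)),qi(ray_z(d["side"],np.array((588,305))/7+[190,185],.041)))
    print("knob,grip",mag2w(q,[[.078,.135,.086],[0,.135,.076]]).round(4).tolist())
E
```

```text
(1, 1) [ 0.4989 -0.0059  0.3392 -0.0795  0.1629] [[0.6, 0.2], [0.5, 0.3], [0.4, 1.5], [-0.7, -0.3], [-2.3, 0.8], [-0.7, -0.6], [-0.8, 0.7], [-1.0, -1.4], [0.4, -2.4], [0.8, -0.7]]
rider [-0.07609939  0.04911301] [-0.08474484  0.05913158]
knob,grip [[0.5275, 0.1473, 0.086], [0.4539, 0.1214, 0.076]]
(1, 0) [ 0.4992 -0.0073  0.3286 -0.0778  0.1634] [[0.3, -0.8], [0.8, 0.3], [0.5, 1.1], [-0.4, -0.9], [-1.8, 0.2], [-0.0, -0.0], [-0.0, 0.0], [-0.0, -0.0], [0.0, -0.0], [0.0, -0.0]]
rider [-0.07648371  0.04971563] [-0.08523534  0.0596416 ]
knob,grip [[0.5295, 0.1456, 0.086], [0.4556, 0.1205, 0.076]]
(0, 1) [ 0.4964 -0.0021  0.3455 -0.0804  0.1608] [[0.0, 0.0], [-0.0, 0.0], [-0.0, 0.0], [-0.0, 0.0], [-0.0, 0.0], [-0.5, 0.3], [-0.6, 1.5], [-0.1, -0.9], [0.3, -1.6], [1.2, 0.1]]
rider [-0.07474815  0.04513938] [-0.08333072  0.05521188]
knob,grip [[0.5241, 0.1513, 0.086], [0.4507, 0.1249, 0.076]]
```

```bash
python3 -m handwheel '[{"dp":[0.318,-0.327,-0.07],"delta_rot":[0,0,-0.8]},{"dp":[0.318,-0.327,-0.07],"delta_rot":[0,0,-0.8]},{"dp":[0.318,-0.327,-0.07],"delta_rot":[0,0,-0.8]},{"dp":[0.318,-0.327,-0.07],"delta_rot":[0,0,-0.8]},{"dp":[0.318,-0.327,-0.07],"delta_rot":[0,0,-0.8]},{"dp":[0.318,-0.327,-0.07],"delta_rot":[0,0,-0.8]},{"dp":[0.318,-0.327,-0.07],"delta_rot":[0,0,-0.8]},{"dp":[0.548,-0.679,-0.05],"delta_rot":[0,0,-1.64]},{"dp":[0.548,-0.679,-0.05],"delta_rot":[0,0,-1.64]},{"dp":[0.548,-0.679,-0.05],"delta_rot":[0,0,-1.64]},{"dp":[0.548,-0.679,-0.05],"delta_rot":[0,0,-1.64]},{"dp":[0.548,-0.679,-0.05],"delta_rot":[0,0,-1.64]}]' 1; python3 -c "
from bench import status;print(status.get_obs())"
```

```text
clock: 1.6
tcp_pos: [0.486, 0.0267, 0.286]
orientation: [1.81, 2.567, -0.0]
contact_force: [0.9, -0.1, 0.2]
grip_width: 0.0856
gripper_force: 0.0
{'clock': 1.6, 'joints': array([ 0.44499718,  0.17279924, -0.69709037,  1.88776897,  0.12329534,
        1.12372335,  0.04416757]), 'qvel': array([-0.71896116,  0.39546211, -0.42348045, -0.31301656,  0.32254302,
        0.04900497, -0.56427556]), 'tau': array([  3.57554555, -38.88182402,  -3.06372955, -26.2534225 ,
        -0.65230977,   0.14962192,   1.13677226]), 'tcp_pos': array([0.48598768, 0.02670272, 0.28604675]), 'orientation': array([ 1.81026257e+00,  2.56708288e+00, -4.73717554e-04]), 'contact_force': array([ 0.91352937, -0.14671916,  0.18195474]), 'moment': array([-0.03588265, -0.04994783, -0.00489199]), 'gripper_force': 0.0, 'grip_width': 0.08559086249975661}
```

```bash
python3 -m handwheel '[{"dp":[0.07,0.035,0.03],"delta_rot":[0,0,0]},{"dp":[0.07,0.035,0.03],"delta_rot":[0,0,0]},{"dp":[0.07,0.035,0.03],"delta_rot":[0,0,0]},{"dp":[0.07,0.035,0.03],"delta_rot":[0,0,0]},{"dp":[0.07,0.035,0.03],"delta_rot":[0,0,0]}]'; python3 - <<'E'
from bench import status, vision
import cv2,pickle
f=vision.grab_frame("wrist");o=status.get_obs();pickle.dump((f,o),open("w1.pkl","wb"))
cv2.imwrite("pics/w1.png",cv2.resize(f["img"],(800,600),interpolation=cv2.INTER_CUBIC))
print(f["fovy"],f["cx"],f["cy"],f["world_from_camera"].round(4).tolist(),o["tcp_pos"],o["orientation"],o["joints"])
E
```

```text
clock: 2.22
tcp_pos: [0.4959, 0.1011, 0.2565]
orientation: [1.818, 2.561, -0.0]
contact_force: [-0.1, 0.7, 0.1]
grip_width: 0.0853
gripper_force: 0.0
68.91792677682864 258.7109226527785 188.17085193532654 [[0.9435, -0.313, -0.109, 0.4685], [0.3314, 0.8923, 0.3067, 0.1801], [0.0012, -0.3255, 0.9456, 0.3993], [0.0, 0.0, 0.0, 1.0]] [0.49588256 0.10130334 0.25650978] [ 1.81746886e+00  2.56140407e+00 -1.54866514e-04] [ 0.30844229  0.24879311 -0.73445624  1.88455217  0.18936968  1.07784305
 -0.16430641]
```

View pics/w1.png

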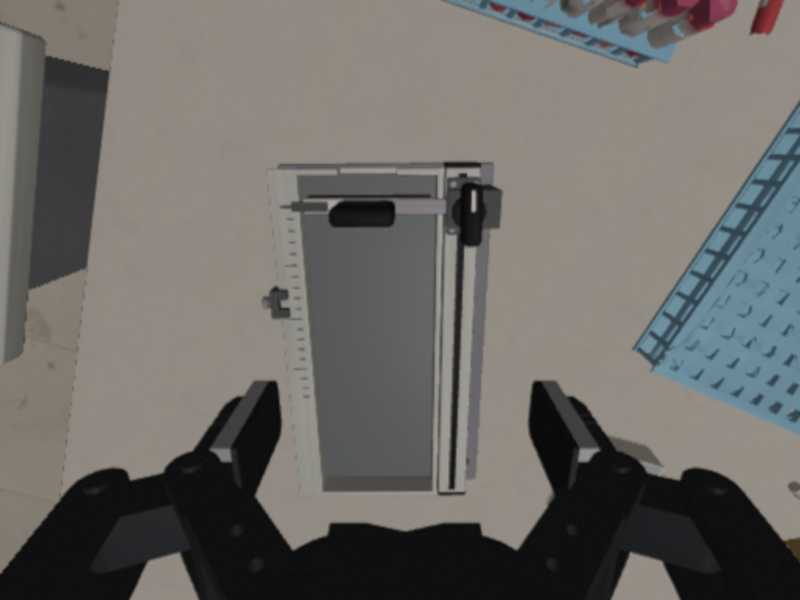

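```bash
python3 - <<'E'
from h import *
import pickle
from scipy.optimize import least_squares
f,o=pickle.load(open("w1.pkl","rb"))
u=np.array([(272,170),(302,492),(283,207),(331,216),(395,216),(471,186),(472,244)])/1.5625
def P(v):
    fx,L=v[3:5]
    return np.array([(fx,L,.034),(fx,-L,.034),(-.072,.135,.0355),(-.023,.135,.096),(.023,.135,.096),(.078,.157,.094),(.078,.113,.094)])
s=least_squares(lambda v:(project(f,mag2w(v[:3],P(v)))-u).ravel(),[.5,0,.34,-.08,.164],loss="soft_l1")
q=s.x[:3];print(s.x.round(4),(s.fun.reshape(-1,2)).round(1).tolist())
np.save("q.npy",q)
qi=lambda p:np.array([[np.cos(q[2]),np.sin(q[2])],[-np.sin(q[2]),np.cos(q[2])]])@(p[:2]-q[:2])
for p,z in(((287,303),.041),((283,207),.0355),((471,215),.094),((363,216),.096)): print(qi(ray_z(f,np.array(p)/1.5625,z)).round(4),ray_z(f,np.array(p)/1.5625,z).round(4))
print(mag2w(q,[[.078,.135,.086],[0,.135,.076]]).round(4).tolist())
c=f["img"][105:225,160:330];cv2.imwrite("pics/w1c.png",cv2.resize(c,None,fx=4.7,fy=4.7,interpolation=cv2.INTER_CUBIC))
E
```

```text
[ 0.5018 -0.0019  0.3377 -0.0773  0.1624] [[-0.2, 0.1], [0.2, 0.2], [-1.3, -1.3], [-1.5, 0.4], [0.1, 0.4], [3.2, -1.5], [0.4, 2.0]]
[-0.073   0.0512] [0.416  0.0222 0.041 ]
[-0.0705  0.1333] [0.3911 0.1006 0.0355]
[0.0757 0.1358] [0.5282 0.1513 0.094 ]
[0.0007 0.1354] [0.4576 0.1261 0.096 ]
[[0.5307, 0.1514, 0.086], [0.4571, 0.1255, 0.076]]
```

View pics/w1c.png

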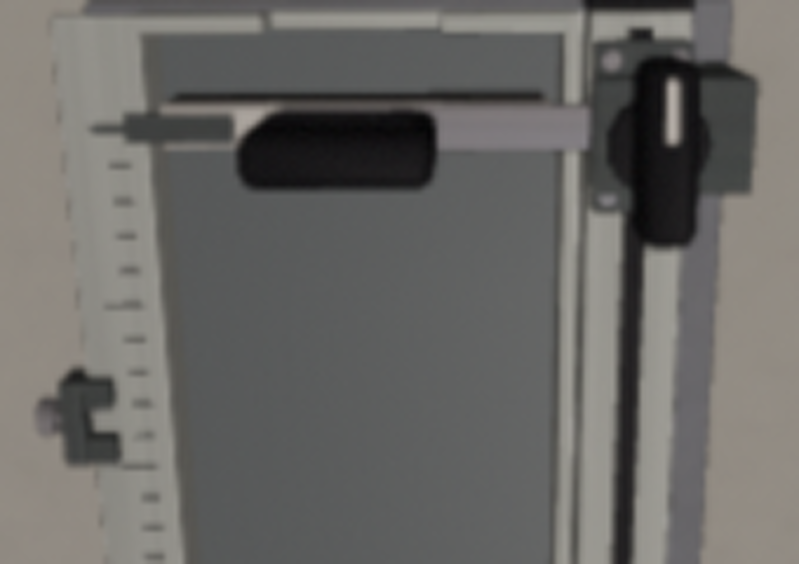

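```bash
python3 -m handwheel '[{"dp":[0.036,0.048,0.02],"delta_rot":[0,0,0]},{"dp":[0.036,0.048,0.06],"delta_rot":[0,0,0]},{"dp":[0.036,0.048,0.1],"delta_rot":[0,0,0]},{"dp":[0.036,0.048,0.135],"delta_rot":[0,0,0]},{"dp":[0.036,0.048,0.135],"delta_rot":[0,0,0]},{"dp":[0.036,0.048,0.135],"delta_rot":[0,0,0]}]' 0.5; python3 - <<'E'
from bench import status, vision
import cv2
o=status.get_obs();print(o["tcp_pos"],o["orientation"],o["joints"])
f=vision.grab_frame("wrist");cv2.imwrite("pics/w2.png",cv2.resize(f["img"],(800,600),interpolation=cv2.INTER_CUBIC))
E
```

```text
clock: 3.02
tcp_pos: [0.5299, 0.1527, 0.1226]
orientation: [1.815, 2.563, 0.002]
contact_force: [0.8, 0.2, 0.3]
grip_width: 0.043
gripper_force: 0.0
[0.52987755 0.15265567 0.12259398] [1.81518870e+00 2.56268967e+00 2.30201485e-03] [ 0.13211479  0.49191185 -0.67050604  1.91698493  0.3962799   0.86522765
 -0.40412618]
```

View pics/w2.png

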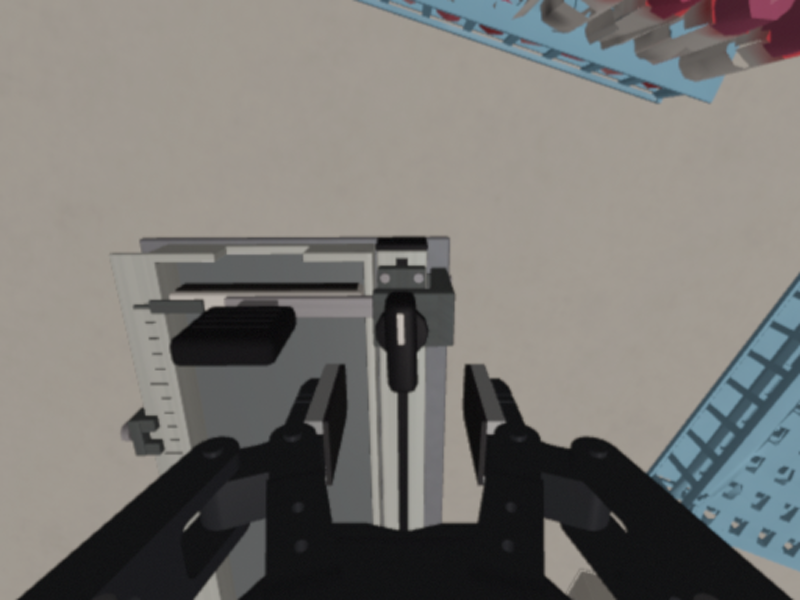

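```bash
python3 -m handwheel '[{"dp":[0,0,0.025],"delta_rot":[0,0,0]},{"dp":[0,0,0.04],"delta_rot":[0,0,0]},{"dp":[0,0,0.051],"delta_rot":[0,0,0]},{"dp":[0,0,0.051],"delta_rot":[0,0,0]}]'; python3 -m handwheel '[{"dp":[0,0,0],"delta_rot":[0,0,0]},{"dp":[0,0,0],"delta_rot":[0,0,0]},{"dp":[0,0,0],"delta_rot":[0,0,0]},{"dp":[0,0,0],"delta_rot":[0,0,0]},{"dp":[0,0,0],"delta_rot":[0,0,0]}]' 0 40
```

```text
clock: 3.58
tcp_pos: [0.5287, 0.1526, 0.0698]
orientation: [-1.815, -2.564, 0.001]
contact_force: [0.1, 0.0, 0.3]
grip_width: 0.0427
gripper_force: 0.0
clock: 4.2
tcp_pos: [0.5286, 0.1526, 0.0709]
orientation: [1.815, 2.564, -0.001]
contact_force: [-3.6, -1.4, 5.5]
grip_width: 0.0223
gripper_force: 39.0
```

```bash
python3 -m handwheel '[{"dp":[0,0,0],"delta_rot":[0,0,0]},{"dp":[0,0,0],"delta_rot":[0,0,0]},{"dp":[0,0,-0.006],"delta_rot":[0,0,0]},{"dp":[0,0,-0.006],"delta_rot":[0,0,0]}]' 0.5; python3 -m handwheel '[{"dp":[0,0,0],"delta_rot":[0,0,0]},{"dp":[0,0,0],"delta_rot":[0,0,0]},{"dp":[0,0,0],"delta_rot":[0,0,0]},{"dp":[0,0,0],"delta_rot":[0,0,0]},{"dp":[0,0,0],"delta_rot":[0,0,0]}]' 0 40
```

```text
clock: 4.7
tcp_pos: [0.5294, 0.1529, 0.0768]
orientation: [1.815, 2.564, 0.002]
contact_force: [0.3, 0.5, -0.2]
grip_width: 0.0424
gripper_force: 0.0
clock: 5.32
tcp_pos: [0.5286, 0.1526, 0.0762]
orientation: [-1.815, -2.564, 0.001]
contact_force: [-2.7, -0.6, 4.8]
grip_width: 0.013
gripper_force: 41.1
```

```bash
python3 -m handwheel '[{"dp":[0,0,0],"delta_rot":[0,0,-0.1]},{"dp":[0,0,0],"delta_rot":[0,0,-0.2]},{"dp":[0,0,0],"delta_rot":[0,0,-0.3]},{"dp":[0,0,0],"delta_rot":[0,0,-0.4]},{"dp":[0,0,0],"delta_rot":[0,0,-0.4]}]';python3 -c "
from bench import status;o=status.get_obs();print(o['moment'],o['joints'])"
```

```text
clock: 5.95
tcp_pos: [0.528, 0.1522, 0.0763]
orientation: [-1.267, -2.873, 0.003]
contact_force: [-5.1, -2.8, 7.8]
grip_width: 0.0127
gripper_force: 41.5
[-0.42568507  1.05878717  0.06895929] [ 0.16621309  0.58259694 -0.72576998  1.94341071  0.52601234  0.81503242
 -0.11120124]
```

```bash
python3 -m handwheel '[{"dp":[0,0,0],"delta_rot":[0,0,-0.12]},{"dp":[0,0,0],"delta_rot":[0,0,-0.24]},{"dp":[0,0,0],"delta_rot":[0,0,-0.36]},{"dp":[0,0,0],"delta_rot":[0,0,-0.48]},{"dp":[0,0,0],"delta_rot":[0,0,-0.6]},{"dp":[0,0,0],"delta_rot":[0,0,-0.72]},{"dp":[0,0,0],"delta_rot":[0,0,-0.84]},{"dp":[0,0,0],"delta_rot":[0,0,-0.96]},{"dp":[0,0,0],"delta_rot":[0,0,-1.07]},{"dp":[0,0,0],"delta_rot":[0,0,-1.07]}]';python3 -c "
from bench import status;o=status.get_obs();print(o['moment'],o['joints'])"
```

```text
clock: 7.2
tcp_pos: [0.5274, 0.1505, 0.0762]
orientation: [0.373, -3.116, 0.006]
contact_force: [-7.4, -7.0, 14.6]
grip_width: 0.0129
gripper_force: 42.3
[-1.47677077  1.69864477  0.07363814] [ 0.32799429  0.67948313 -0.96324695  1.93433562  0.71030568  0.91791158
  0.81113355]
```

```bash
python3 -m handwheel '[{"dp":[0,0,0],"delta_rot":[0,0,0]},{"dp":[0,0,0],"delta_rot":[0,0,0]},{"dp":[0,0,-0.03],"delta_rot":[0,0,0]},{"dp":[0,0,-0.06],"delta_rot":[0,0,0]},{"dp":[0,0,-0.06],"delta_rot":[0,0,0]},{"dp":[0.04,-0.004,-0.06],"delta_rot":[0,0,-0.05]},{"dp":[0.076,-0.008,-0.06],"delta_rot":[0,0,-0.1]},{"dp":[0.076,-0.008,-0.06],"delta_rot":[0,0,-0.1]},{"dp":[0.076,-0.008,-0.06],"delta_rot":[0,0,-0.1]}]' 0.6; python3 - <<'E'
from bench import status, vision
import cv2,pickle
f=vision.grab_frame("wrist");o=status.get_obs();pickle.dump((f,o),open("w3.pkl","wb"))
cv2.imwrite("pics/w3.png",cv2.resize(f["img"],(800,600),interpolation=cv2.INTER_CUBIC))
print(o["joints"])
E
```

```text
clock: 8.32
tcp_pos: [0.4576, 0.127, 0.1359]
orientation: [-0.527, 3.097, 0.001]
contact_force: [1.3, 0.1, 0.8]
grip_width: 0.0514
gripper_force: 0.0
[ 0.50418654  0.51460499 -1.12421333  2.05908851  0.58572853  0.93107805
  0.9678391 ]
```

View pics/w3.png

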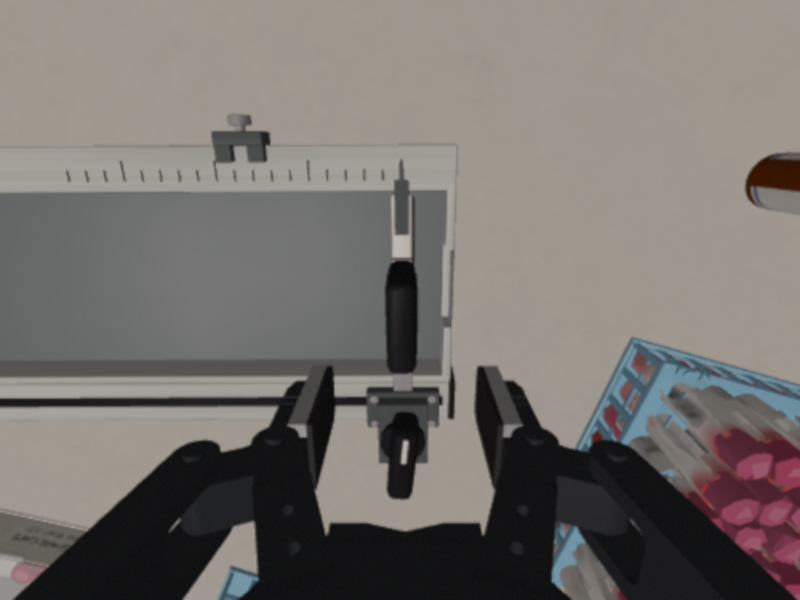

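```bash
python3 -m handwheel '[{"dp":[0,0,0.03],"delta_rot":[0,0,0]},{"dp":[0,0,0.055],"delta_rot":[0,0,0]},{"dp":[0,0,0.076],"delta_rot":[0,0,0]},{"dp":[0,0,0.076],"delta_rot":[0,0,0]}]'; python3 -m handwheel '[{"dp":[0,0,0],"delta_rot":[0,0,0]},{"dp":[0,0,0],"delta_rot":[0,0,0]},{"dp":[0,0,0],"delta_rot":[0,0,0]},{"dp":[0,0,0],"delta_rot":[0,0,0]},{"dp":[0,0,0],"delta_rot":[0,0,0]},{"dp":[0,0,0],"delta_rot":[0,0,0]}]' 0 60; python3 - <<'E'
from h import *
import pickle
f,o=pickle.load(open("w3.pkl","rb"))
s=1.5625
p=ray_z(f,np.array((401,165))/s,.0355);n=ray_z(f,np.array((241,152))/s,.041);
a=ray_z(f,np.array((308,170))/s,.034);b=ray_z(f,np.array((215,170))/s,.034)
print(p,n,a,b,a-b)
u=(a-b)/np.linalg.norm(a-b);print(np.arctan2(-u[0],u[1]),(p-n)@u,(a-n)@u)
E
```

```text
clock: 8.88
tcp_pos: [0.4567, 0.1272, 0.0589]
orientation: [0.528, -3.094, -0.001]
contact_force: [-0.1, -0.2, 0.2]
grip_width: 0.0516
gripper_force: 0.0
clock: 9.62
tcp_pos: [0.4583, 0.1256, 0.0611]
orientation: [-0.527, 3.095, -0.004]
contact_force: [1.0, -5.3, 5.6]
grip_width: 0.013
gripper_force: 58.7
[0.38978725 0.10116868 0.0355    ] [0.41094731 0.02091656 0.041     ] [0.40896805 0.05471364 0.034     ] [0.4256362  0.00739373 0.034     ] [-1.66681485e-02  4.73199134e-02  2.77555756e-17]
0.33867239444678493 0.08272363842513449 0.03253487124047815
```

```bash
python3 -m handwheel '[{"dp":[0,-0.003,0],"delta_rot":[0,0,0]},{"dp":[0,-0.01,0],"delta_rot":[0,0,0]},{"dp":[0,-0.018,0],"delta_rot":[0,0,0]},{"dp":[0,-0.027,0],"delta_rot":[0,0,0]},{"dp":[0,-0.036,0],"delta_rot":[0,0,0]},{"dp":[0,-0.045,0],"delta_rot":[0,0,0]},{"dp":[0,-0.054,0],"delta_rot":[0,0,0]},{"dp":[0,-0.063,0],"delta_rot":[0,0,0]},{"dp":[0,-0.071,0],"delta_rot":[0,0,0]},{"dp":[0,-0.077,0],"delta_rot":[0,0,0]},{"dp":[0,-0.08,0],"delta_rot":[0,0,0]},{"dp":[0,-0.08,0],"delta_rot":[0,0,0]}]'; python3 - <<'E'
from bench import status, vision
import cv2,pickle
f=vision.grab_frame("wrist");o=status.get_obs();pickle.dump((f,o),open("w4.pkl","wb"))
cv2.imwrite("pics/w4.png",cv2.resize(f["img"][60:200,170:340],None,fx=4.2,fy=4.2,interpolation=cv2.INTER_CUBIC))
print(o["joints"],o["tcp_pos"])
E
```

```text
clock: 11.12
tcp_pos: [0.4839, 0.0542, 0.0612]
orientation: [-0.531, 3.094, 0.006]
contact_force: [-1.8, 6.3, 4.4]
grip_width: 0.0131
gripper_force: 59.1
[ 0.54771207  0.63204484 -0.99363441  2.08638135  0.73775886  0.82121488
  1.01404528] [0.48381193 0.05424005 0.06116294]
```

View pics/w4.png

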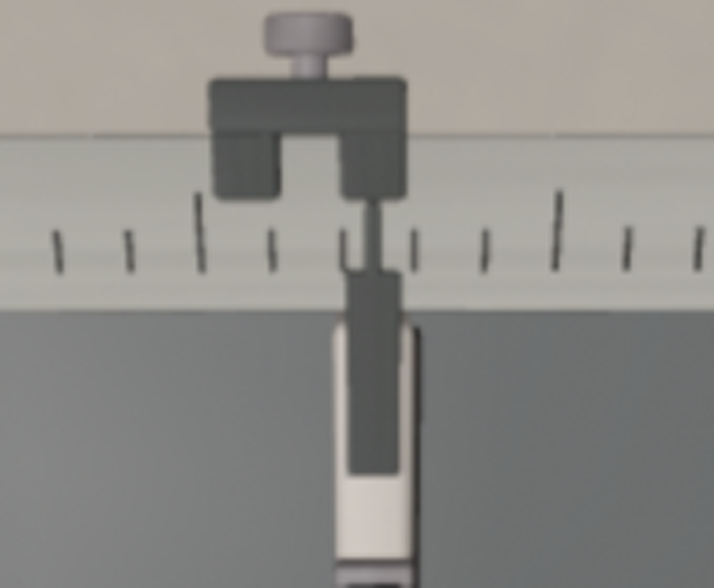

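```bash
python3 -m handwheel '[{"dp":[0,-0.003,0],"delta_rot":[0,0,0]},{"dp":[0,-0.006,0],"delta_rot":[0,0,0]},{"dp":[0,-0.008,0],"delta_rot":[0,0,0]},{"dp":[0,-0.008,0],"delta_rot":[0,0,0]},{"dp":[0,-0.008,0],"delta_rot":[0,0,0]}]'; python3 - <<'E'
from bench import status, vision
import cv2,pickle
f=vision.grab_frame("wrist");o=status.get_obs();pickle.dump((f,o),open("w5.pkl","wb"))
cv2.imwrite("pics/w5.png",cv2.resize(f["img"][60:200,170:340],None,fx=4.2,fy=4.2,interpolation=cv2.INTER_CUBIC))
print(o["tcp_pos"])
E
```

```text
clock: 11.8
tcp_pos: [0.4864, 0.0469, 0.0611]
orientation: [-0.532, 3.094, 0.006]
contact_force: [-1.9, 6.5, 4.9]
grip_width: 0.0128
gripper_force: 59.1
[0.48644131 0.04687854 0.06114914]
```

View pics/w5.png

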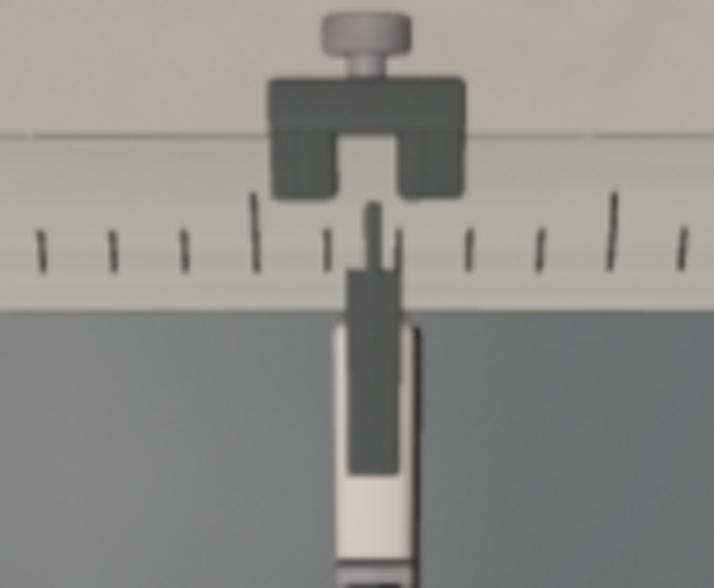

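```bash
python3 -m handwheel '[{"dp":[0,-0.0006,0],"delta_rot":[0,0,0]},{"dp":[0,-0.0006,0],"delta_rot":[0,0,0]},{"dp":[0,-0.0006,0],"delta_rot":[0,0,0]},{"dp":[0,-0.0006,0],"delta_rot":[0,0,0]},{"dp":[0,-0.0006,0],"delta_rot":[0,0,0]},{"dp":[0,-0.0006,0],"delta_rot":[0,0,0]}]'; python3 - <<'E'
from bench import status, r
o=status.get_obs();print(o["tcp_pos"],abs(o["qvel"]).max())
print(r.hand_in())
E
```

```text
clock: 12.6
tcp_pos: [0.4866, 0.0465, 0.0612]
orientation: [-0.532, 3.094, 0.006]
contact_force: [-1.5, 6.8, 4.9]
grip_width: 0.0134
gripper_force: 59.0
[0.48658605 0.04647988 0.06115926] 0.0013034816199354263
the job is handed in; nothing more can be done
None
```

The job is handed in at 12.6 s: the lock knob is turned about 1.47 rad counter-clockwise, the follower is drawn back about 84 mm with its pointer in the rider's notch, the gripper is still holding the handle, and the rider did not visibly move.

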